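# Move the blow-off nozzle to the other push-fit air outlet

## Task

The air nozzle is locked in the push-fit outlet with the red collar. Hold that release collar fully pressed in and pull the nozzle out, then push the nozzle fully home into the outlet with the blue collar so that it locks and both collars stand fully out again; leave everything else on the table where it is.

Things in the scene. Friction and masses are not known exactly. Their poses are not given: they have to be found in the camera images.
- nozzle_center (a point): loose air nozzle, 98 mm long, about 150 g: point on its axis 49 mm from either end; z runs along the axis from foot to tip. From the foot: brass spigot 26 mm across, 53 mm long, its end tapered over 8 mm to 16 mm across; a catch groove 18 to 31 mm up; black hand grip 28 mm across, 54 to 84 mm up; tapered brass tip to 98 mm.
- nozzle_foot (a point): centre of the nozzle's brass foot (lower end); axes as nozzle_center. Home, the foot rests on the bore floor 50 mm below the mouth, and 48 mm of nozzle stand out of the mouth: 30 mm above a collar that is out, 42 mm above one pressed in.
- red_mouth (a point): centre of the mouth of the outlet with the red collar, where the nozzle is locked at the start; 105 mm above the table. z = axis, pointing out of the mouth, 30 deg from vertical (leaning to -x at yaw 0); y is level. Round housing 60 mm across, bore 29 mm wide and 50 mm deep; fixed foot plate 130 x 104 x 10 mm.
- blue_mouth (a point): centre of the mouth of the outlet with the blue collar, empty at the start; same make, sizes and axes as red_mouth, but it stands at its own place and yaw
- red_home (a point): centre of the red outlet's bore floor, 50 mm below the mouth on the axis; axes as red_mouth
- blue_home (a point): centre of the blue outlet's bore floor, 50 mm below the mouth on the axis: where the nozzle's foot belongs; axes as blue_mouth
- red_collar_top (a point): centre of the upper face of the red release collar: a flat ring 68 mm across, 6 mm thick, with a 30 mm hole round the nozzle; moves with the collar: 18 mm out of the mouth when out, 6 mm when fully pressed. Fingertips astride the nozzle can press it in and then close on the black grip without letting it up.
- blue_collar_top (a point): the same on the blue collar. The nozzle goes in through its hole and may be pushed home with the fingertips pressing this collar or not touching it (then 5 to 12 N: collar and catches give way by themselves and snap back when it is home).
- red_collar (a joint): how far the red collar is pressed in along the axis, m: 0 = fully out, 0.012 = fully in. A spring holds it out (3 N, rising to 9 N fully in). It draws back two hidden catches: nozzle free at 0.008 or more, held below 0.005. The nozzle must rise 3 mm before the collar comes back below 0.008, so press it nearly to its stop, grip, then pull.
- blue_collar (a joint): how far the blue collar is pressed in, m: works as red_collar. Back at 0 with the nozzle home, the nozzle is locked.
- toothpick_pot: bystander: glass of toothpicks, 51 mm across, 66 mm high; origin at the centre of its underside
- thread_cone: bystander: black thread spool, 36 mm across, 66 mm high, standing; origin at the centre of its underside
- paste_jar: bystander: jar with a green lid, 65 mm across, 64 mm high; origin at the centre of its underside
- tape: bystander: black tape roll lying flat, 62 mm across, 19 mm high; origin at the centre of its underside
Mind the look-alikes: they are no part of the job. Leave any green or purple look-alike of the part that bears red_mouth alone. Leave any turquoise look-alike of the part that bears nozzle_center alone.

How it is judged:
By the outcome, as a careful person would: the job done as asked, in the order asked, and still so for the second after the job is handed in, with the robot touching nothing.
It also fails if it takes over 50 s, if anything falls off the work surface, if the arm or the gripper's body presses on something with over 40 N, if the wrist force passes 120 N, or if a joint passes its speed limit or range.

## Robot

A 7-joint arm with a two-finger parallel gripper is mounted at the origin on a cart in front of the work surface, level with it; the furniture and walls round the work are solid. World frame = base frame: x ahead of the robot, y to its left, z up, the work surface at z = 0. Lengths are in m, angles in rad, forces in N, time in s.
With the tool pointing down it reaches from about 0.4 to 0.85 m from the base axis. Payload 10.4 kg.
Tool frame: the origin (TCP) lies at the centre of the arm's flange, where the gripper is bolted on; the fingertips stand 182 mm ahead of it and the grasp point (between the pads) lies 164 mm ahead of it; z points along the fingers, y is the line along which they close (so a half turn about z gives the same grasp; the last joint's range is limited). The gripper opens to 87 mm and grips with 3 to 60 N. Pads are 19 mm wide; open, the fingers measure 117 mm over their backs; the gripper's body (75 mm by 190 mm) begins 51 mm behind the grasp point.
Start: joints at [-1.165, 0.332, -0.065, 1.46, 0.022, 1.35, -0.088], TCP at [0.26, 0.568, 0.405] pointing down, gripper open.
Joint ranges: [-2.6, 2.6], [-0.5, 2.12], [-1.47, 1.34], [0.16, 2.42], [-1.27, 4.41], [0.06, 2.06], [-2.6, 2.6]. Speed limits (rad/s): [2.22, 2.22, 2.79, 2.79, 3.14, 3.14, 3.14].

## Interface

Orientations are given as a unit quaternion [x, y, z, w].
In Python, from bench import r, eyes, job gives the robot as it stands. The module is installed in compiled form; this text tells all that it offers.
- The arm moves only by the shell command python3 -m inch 'ROWS' [OPENING] [FORCE]. ROWS is JSON, a list of rows, each a list of 6 numbers: the shift along the tool's x, y, z normalised to -1 to 1, where 1 is 4 cm, then the turn, a rotation vector about the tool's x, y, z normalised to -1 to 1, where 1 is 0.12 rad. In form: [[x, y, z, wx, wy, wz], ...]. A call has exactly 5 rows; each row shifts and turns the commanded pose from where the row before left it, along the tool's axes as they then stand; what a row does not reach is not made up. A row lasts 1/12 s, in which the tool goes at most 41.7 mm and 7.16 degrees, less where a joint would pass 70% of its speed; a pose out of reach is approached as far as the arm can. A call with a number of a shift or a turn outside -1 to 1 is refused whole. A call with a gripper value outside its range is refused whole. OPENING is the gripper command: -1 is shut, 1 is fully open, values between are in proportion, set as the call begins (- or left out, the last holds). The fingers move at their own pace and stop on an object; FORCE is the grip in N (left out, the last holds). Time passes only in rows, so rows that do not move let the fingers close, or fill a call up. It gives the time, the measured TCP pose, the force, the opening and the grip force at its end, in the units of the state.
- r.read_state(): the state, without advancing time (a new reading comes with each control period).
- eyes.camera(name): name is "side" or "top"; returns a dict with "pixels" (420x560x3 uint8, red, green, blue), "fx", "fy", "cx", "cy" (pixels), "extrinsics" (4x4, takes a point from camera to world coordinates). Camera axes: x right, y down, z forward; pixel columns grow to the right and rows downward; lengths in m; the calibration is good to about 2 mm. A picture is of the moment at which its call begins. There is no depth.
- job.close_job(): hands the job in; it is judged then, once.
The state is a dict: "time": time; "joint_positions": joint angles; "joint_vel": joint speeds; "joint_torque": joint torques, N m; "ee_pos": TCP position; "eef_rot": TCP orientation; "ft_force": force on the tool from outside, world axes, zero at the start; "torque": the same for the moment, N m; "width": finger opening in m; "grip_force": force on a finger pad.
Only numpy, scipy, OpenCV 4.12 (cv2) and the standard library are available. Lean on these libraries where they do the work, as an engineer would, in place of code of your own. Each camera call takes 0.05 s, during which the arm holds its last target. There are 200 camera calls.

## Working session

There is one attempt and no reset: what is moved stays moved. The work goes in short steps, Python scripts to look and compute and a shell command to move; the robot and the scene stay as the last step left them, time stands still between calls to the robot, and variables do not carry over. Pictures are saved under pics/ and viewed, at most 10 in all, crops included, and the job is handed in when it is done.

```bash
mkdir -p pics
python3 - <<'E'
from bench import r,eyes
import cv2,numpy as np,pickle
s=r.read_state();print({k:np.round(v,3) for k,v in s.items()})
for n in("side","top"):
    c=eyes.camera(n);pickle.dump(c,open(f"pics/{n}0.pkl","wb"));cv2.imwrite(f"pics/{n}0.png",c["pixels"][...,::-1])
    print(n,c["fx"],c["fy"],c["cx"],c["cy"],np.round(c["extrinsics"],3).tolist())
E
```

```text
{'time': np.float64(0.0), 'joint_positions': array([-1.165,  0.333, -0.065,  1.461,  0.022,  1.35 , -0.089]), 'joint_vel': array([ 0.001,  0.001, -0.001,  0.   ,  0.001,  0.001, -0.001]), 'joint_torque': array([ 1.0000e-03, -6.2326e+01,  2.5000e-02, -3.8989e+01, -6.1000e-02,
        4.0000e-02,  0.0000e+00]), 'ee_pos': array([0.26 , 0.568, 0.404]), 'eef_rot': array([ 0.213,  0.977, -0.001, -0.   ]), 'ft_force': array([-0.167,  0.606,  0.085]), 'torque': array([-0.005, -0.013,  0.05 ]), 'grip_force': np.float64(0.0), 'width': np.float64(0.087)}
side 429.0323559507055 429.0323559507055 279.3018431053924 209.41964379816517 [[0.814, -0.358, 0.457, -0.002], [-0.58, -0.505, 0.639, -0.702], [0.002, -0.786, -0.619, 0.787], [0.0, 0.0, 0.0, 1.0]]
top 530.8963004786025 530.8963004786025 270.3980875852492 200.10939940464982 [[-0.021, -0.992, 0.125, 0.355], [-1.0, 0.022, 0.009, 0.02], [-0.012, -0.124, -0.992, 1.444], [0.0, 0.0, 0.0, 1.0]]
```

View pics/side0.png

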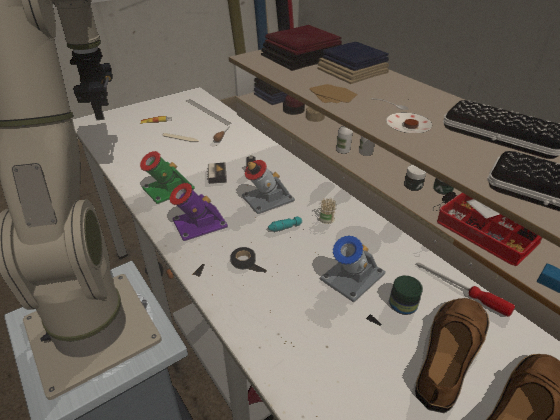

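View pics/top0.png

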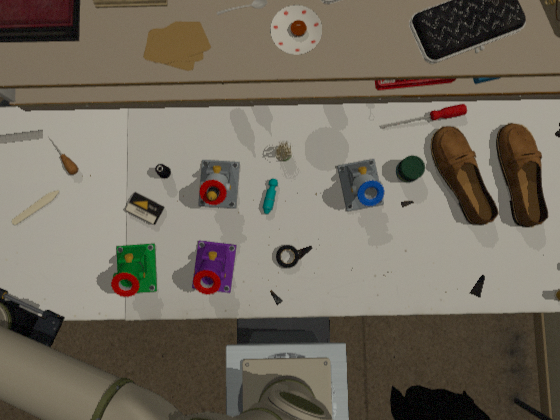

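The side view shows the grey red-collar outlet with the nozzle at about (258,172) and the blue-collar outlet at (349,250). The top view has them at (212,192) and (370,193). Green and purple decoys sit nearer the robot.

Run:
```python
import cv2,pickle,numpy as np
t=pickle.load(open("pics/top0.pkl","rb"))["pixels"][...,::-1];s=pickle.load(open("pics/side0.pkl","rb"))["pixels"][...,::-1]
f=lambda i,x,y:cv2.resize(i[y:y+75,x:x+100],(400,300),interpolation=cv2.INTER_CUBIC)
cv2.imwrite("pics/crop0.png",np.vstack([np.hstack([f(t,170,150),f(t,320,150)]),np.hstack([f(s,220,145),f(s,305,225)])]))
```

```text
(no output)
```

View pics/crop0.png

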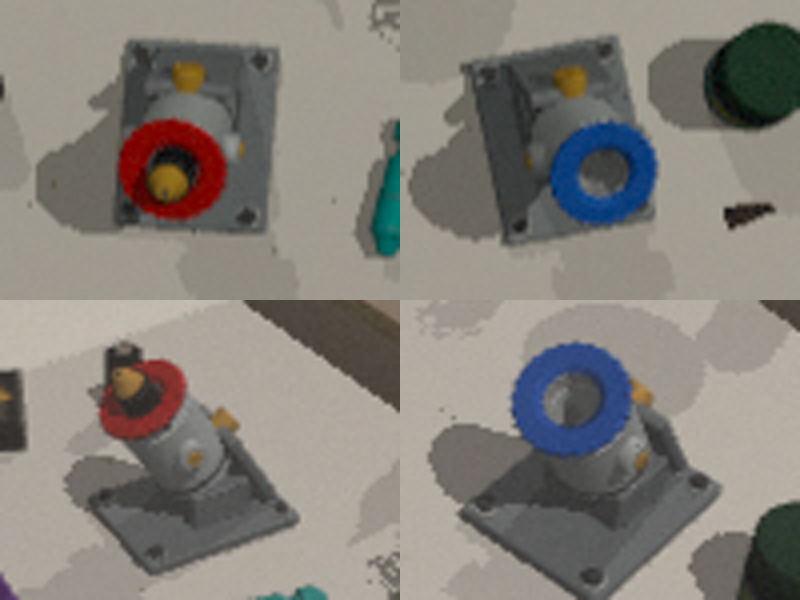

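```bash
cat > h.py <<'E'
import cv2,pickle,numpy as np
from scipy.spatial.transform import Rotation as R
from scipy.optimize import minimize
def Rm(yaw): return R.from_euler('z',yaw).as_matrix()@R.from_euler('y',-np.pi/6).as_matrix()
def proj(c,P):
    E=c["extrinsics"];q=(np.atleast_2d(P)-E[:3,3])@E[:3,:3]
    return np.c_[c["fx"]*q[:,0]/q[:,2]+c["cx"],c["fy"]*q[:,1]/q[:,2]+c["cy"]]
def unproj(c,uv,z):
    E=c["extrinsics"];uv=np.atleast_2d(uv);d=np.c_[(uv[:,0]-c["cx"])/c["fx"],(uv[:,1]-c["cy"])/c["fy"],np.ones(len(uv))]@E[:3,:3].T
    return E[:3,3]+d*((z-E[2,3])/d[:,2])[:,None]
def mask(c,red,box):
    p=c["pixels"].astype(int);a,b,k=p[...,0],p[...,1],p[...,2]
    m=((a>90)&(a>2.2*b)&(a>2.2*k)) if red else ((k>80)&(k>1.6*a)&(k>1.3*b))
    o=np.zeros(m.shape,np.uint8);x,y,w,h=box;o[y:y+h,x:x+w]=m[y:y+h,x:x+w]
    n,l,st,_=cv2.connectedComponentsWithStats(o);o=(l==1+np.argmax(st[1:,4])).astype(np.uint8)
    ct=cv2.findContours(o,0,1)[0];return cv2.convexHull(np.vstack(ct))[:,0].astype(float)
E
cat > fit.py <<'E'
from h import *
C={n:pickle.load(open(f"pics/{n}0.pkl","rb")) for n in("top","side")}
boxes={"red":{"top":(190,170,45,45),"side":(235,150,45,45)},"blue":{"top":(345,170,45,45),"side":(325,230,45,45)}}
pl={"red":[(126,40),(278,46),(268,232),(115,225)],"blue":[(67,65),(218,37),(255,215),(107,243)]}
th=np.linspace(0,2*np.pi,60,endpoint=False);ring=.034*np.c_[np.cos(th),np.sin(th),0*th]
def hull(c,p,press=0):
    M=Rm(p[2]);o=np.r_[p[:2],.105]
    P=np.vstack([ring+[0,0,.012-press],ring+[0,0,.018-press]])@M.T+o
    return cv2.convexHull(proj(c,P).astype(np.float32))
for n,x0 in(("red",170),("blue",320)):
    w=unproj(C["top"],np.array(pl[n])/4+[x0,150],.01);e=(w[0]+w[1]-w[2]-w[3])/2;f=(w[0]+w[3]-w[1]-w[2])/2
    y0=np.arctan2(e[1],e[0]);print(n,"plate yaw",y0,np.arctan2(-f[0],f[1]),np.linalg.norm(e),np.linalg.norm(f))
    H={v:mask(C[v],n=="red",boxes[n][v]) for v in C}
    for vs in(("top",),("side",),("top","side")):
        def cost(p,yw=None):
            p=p if yw is None else np.r_[p,yw]
            return sum(np.mean([abs(cv2.pointPolygonTest(hull(C[v],p),tuple(map(float,q)),True)-.4) for q in H[v]]) for v in vs)
        s=unproj(C["top"],H["top"].mean(0),.12)[0,:2]+.009*np.array([np.cos(y0),np.sin(y0)])
        a=minimize(cost,np.r_[s,y0],method="Nelder-Mead",options=dict(initial_simplex=np.r_[s,y0]+np.array([[0,0,0],[.01,0,0],[0,.01,0],[0,0,.2]])))
        b=minimize(cost,s,args=(y0,),method="Nelder-Mead",options=dict(initial_simplex=s+np.array([[0,0],[.01,0],[0,.01]])))
        print(vs,a.x.round(4),round(a.fun,2),b.x.round(4),round(b.fun,2))
E
python3 fit.py
```

```text
red plate yaw -0.06508227183561009 -0.06597218478259634 0.12845273750356853 0.10457789900471694
('top',) [ 0.5524  0.1778 -0.107 ] 0.22 [0.5525 0.178 ] 0.22
('side',) [ 0.5511  0.1775 -0.1964] 0.3 [0.5488 0.179 ] 0.43
('top', 'side') [ 0.5517  0.1777 -0.1848] 0.67 [0.5518 0.1784] 0.85
blue plate yaw 0.16888564534904907 0.16394416716678364 0.12498017031031323 0.10385944175435818
('top',) [ 0.541  -0.2172  0.2357] 0.15 [ 0.541  -0.2177] 0.16
('side',) [ 0.5403 -0.2184  0.0685] 0.13 [ 0.5401 -0.2182] 0.15
('top', 'side') [ 0.5407 -0.2182  0.0932] 0.36 [ 0.5409 -0.2177] 0.39
```

```bash
cat > go.py <<'E'
import sys
from h import *
from bench import r
MOUTH={"red":(np.array([.552,.178,.105]),-.065),"blue":(np.array([.541,-.2178,.105]),.166)}
def plan(n,h):  # h: fingertips' height above the mouth along the axis
    m,y=MOUTH[n];M=Rm(y);s=r.read_state();T=R.from_quat(s["eef_rot"])
    G=R.from_matrix(np.c_[-M[:,0],M[:,1],-M[:,2]]);p=m+M[:,2]*(h+.182)
    v=(T.inv()*G).as_rotvec()
    print("turn units",(v/.12).round(2),"| shift after turn, units",(G.inv().apply(p-s["ee_pos"])/.04).round(3),
      "| shift without turn",(T.inv().apply(p-s["ee_pos"])/.04).round(3))
    l=M.T@(s["ee_pos"]-m)-[0,0,.182]; print("t",round(float(s["time"]),2),"tip in mouth frame mm",(l*1000).round(1),"F",s["ft_force"].round(1),"F axis",round(float(s["ft_force"]@M[:,2]),1),"w",round(float(s["width"]),4),"g",s["grip_force"].round(1),"j",s["joint_positions"].round(2))
if __name__=="__main__": plan(sys.argv[1],float(sys.argv[2]))
E
python3 go.py red .08
```

```text
turn units [-0.8  -4.32 -2.96] | shift after turn, units [-3.123 -9.263  3.887] | shift without turn [-7.64  -7.001  1.813]Traceback (most recent call last):
  File "go.py", line 12, in <module>
    if __name__=="__main__": plan(sys.argv[1],float(sys.argv[2]))
                             ~~~~^^^^^^^^^^^^^^^^^^^^^^^^^^^^^^^^
  File "go.py", line 11, in plan
    l=M.T@(s["ee_pos"]-m)-[0,0,.182]; print("t",round(float(s["time"]),2),"tip in mouth frame mm",(l*1000).round(1),"F",s["ft_force"].round(1),"F axis",round(float(s["ft_force"]@M[:,2]),1),"w",round(float(s["width"]),4),"g",s["grip_force"].round(1),"j",s["joint_positions"].round(2))
                                                                                                                                                                                                                                ^^^^^^^^^^^^^^^^^^^^^
AttributeError: 'float' object has no attribute 'round'
```

```bash
sed -i 's/s\["grip_force"\].round(1)/round(float(s["grip_force"]),1)/' go.py
python3 -m inch '[[0,0,0,-0.1,-0.54,-0.37],[0,0,0,-0.1,-0.54,-0.37],[0,0,0,-0.1,-0.54,-0.37],[0,0,0,-0.1,-0.54,-0.37],[0,0,0,-0.1,-0.54,-0.37]]' 1
python3 -m inch '[[0,0,0,-0.1,-0.54,-0.37],[0,0,0,-0.1,-0.54,-0.37],[0,0,0,-0.1,-0.54,-0.37],[0,0,0,0,0,0],[0,0,0,0,0,0]]'
python3 go.py red .08
```

```text
time: 0.52
ee_pos: [0.2598, 0.5685, 0.4044]
eef_rot: [0.1, 0.981, -0.005, 0.165]
ft_force: [0.5, -0.0, 0.3]
width: 0.0869
grip_force: 0.0
time: 0.93
ee_pos: [0.2593, 0.5684, 0.4043]
eef_rot: [0.032, 0.966, -0.008, 0.258]
ft_force: [-0.1, -0.1, -1.0]
width: 0.0871
grip_force: 0.0
turn units [-0.   -0.01 -0.  ] | shift after turn, units [-3.131 -9.264  3.897] | shift without turn [-3.141 -9.262  3.894]
t 0.93 tip in mouth frame mm [-125.3  370.6  235.9] F [-0.1 -0.1 -1. ] F axis -0.8 w 0.0871 g 0.0 j [-1.32  0.29 -0.04  1.56  0.56  1.25 -0.02]
```

```bash
python3 -m inch '[[-0.24,-0.71,0.3,0,0,0],[-0.24,-0.71,0.3,0,0,0],[-0.24,-0.71,0.3,0,0,0],[-0.24,-0.71,0.3,0,0,0],[-0.24,-0.71,0.3,0,0,0]]' 0
python3 -m inch '[[-0.24,-0.71,0.3,0,0,0],[-0.24,-0.71,0.3,0,0,0],[-0.24,-0.71,0.3,0,0,0],[-0.24,-0.71,0.3,0,0,0],[-0.24,-0.71,0.3,0,0,0]]'
python3 -m inch '[[-0.24,-0.71,0.3,0,0,0],[-0.24,-0.71,0.3,0,0,0],[-0.24,-0.71,0.3,0,0,0],[0,0,0,0,0,0],[0,0,0,0,0,0]]'
python3 go.py red .04
python3 - <<'E'
from bench import eyes
import cv2,numpy as np
t=eyes.camera("top")["pixels"][...,::-1];s=eyes.camera("side")["pixels"][...,::-1]
f=lambda i,x,y:cv2.resize(i[y:y+75,x:x+75],(400,400),interpolation=cv2.INTER_CUBIC)
cv2.imwrite("pics/c1.png",np.hstack([f(t,175,155),f(s,220,135)]))
E
```

```text
time: 1.35
ee_pos: [0.3228, 0.4204, 0.3765]
eef_rot: [0.033, 0.966, -0.008, 0.258]
ft_force: [1.4, -0.1, 0.2]
width: 0.0616
grip_force: 0.0
time: 1.77
ee_pos: [0.3849, 0.274, 0.3487]
eef_rot: [0.033, 0.965, -0.007, 0.258]
ft_force: [0.3, -0.3, 0.0]
width: 0.0441
grip_force: 0.0
time: 2.18
ee_pos: [0.4222, 0.1861, 0.332]
eef_rot: [0.035, 0.965, -0.008, 0.258]
ft_force: [-0.5, 1.4, 0.0]
width: 0.0436
grip_force: 0.0
turn units [-0.01 -0.01 -0.05] | shift after turn, units [0.022 0.008 0.989] | shift without turn [0.021 0.009 0.989]
t 2.18 tip in mouth frame mm [ 0.9 -0.3 79.6] F [-0.5  1.4  0. ] F axis 0.3 w 0.0436 g 0.0 j [-0.93 -0.13  0.28  2.17  0.55  0.76  0.51]
```

View pics/c1.png

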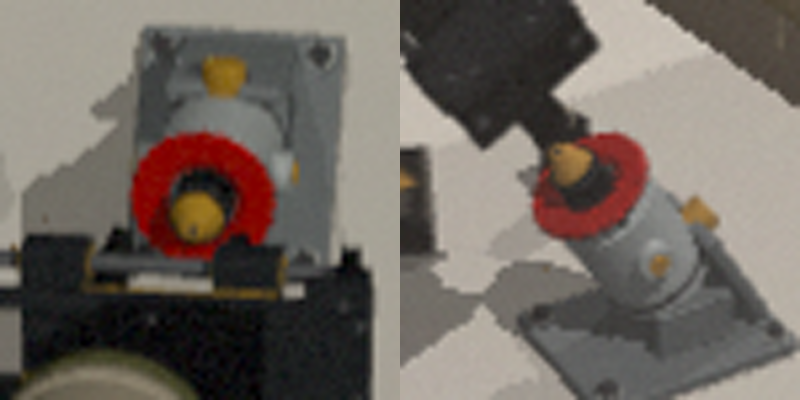

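The open fingers sit in line with the nozzle, with the nozzle tip at crop (197,215). The collar is still fully out. I'll descend and press.

```bash
python3 -m inch '[[0,0,0.4,0,0,0],[0,0,0.4,0,0,0],[0,0,0.4,0,0,0],[0,0,0.2,0,0,0],[0,0,0,0,0,0]]' 
python3 go.py red .012
python3 -m inch '[[0,0,0.1,0,0,0],[0,0,0.1,0,0,0],[0,0,0,0,0,0],[0,0,0,0,0,0],[0,0,0,0,0,0]]' 
python3 go.py red .006
```

```text
time: 2.7
ee_pos: [0.4495, 0.1868, 0.2822]
eef_rot: [0.031, 0.966, -0.009, 0.258]
ft_force: [-0.8, 0.1, -0.2]
width: 0.0436
grip_force: 0.0
turn units [-0.   -0.01  0.01] | shift after turn, units [-0.013 -0.053  0.272] | shift without turn [-0.013 -0.053  0.272]
t 2.7 tip in mouth frame mm [-0.5  2.1 22.9] F [-0.8  0.1 -0.2] F axis 0.3 w 0.0436 g 0.0 j [-0.91 -0.    0.32  2.17  0.56  0.62  0.51]
time: 3.12
ee_pos: [0.4535, 0.1865, 0.2771]
eef_rot: [0.031, 0.965, -0.007, 0.259]
ft_force: [-1.9, 2.9, 2.7]
width: 0.0438
grip_force: 1.9
turn units [ 0.02  0.01 -0.  ] | shift after turn, units [ 0.012 -0.052  0.262] | shift without turn [ 0.012 -0.052  0.262]
t 3.12 tip in mouth frame mm [ 0.5  2.1 16.5] F [-1.9  2.9  2.7] F axis 3.3 w 0.0438 g 1.9 j [-0.91  0.01  0.32  2.17  0.56  0.6   0.51]
```

```bash
python3 -m inch '[[0,-0.05,0.08,0,0,0],[0,0,0.08,0,0,0],[0,0,0.08,0,0,0],[0,0,0.05,0,0,0],[0,0,0,0,0,0]]' 
python3 go.py red .006
```

```text
time: 3.53
ee_pos: [0.4591, 0.1843, 0.2684]
eef_rot: [0.032, 0.965, -0.008, 0.259]
ft_force: [-32.7, -3.3, 40.2]
width: 0.0435
grip_force: 25.8
turn units [ 0.01  0.01 -0.01] | shift after turn, units [ 0.026 -0.007  0.001] | shift without turn [ 0.026 -0.007  0.001]
t 3.53 tip in mouth frame mm [1.  0.3 6.1] F [-32.7  -3.3  40.2] F axis 51.1 w 0.0435 g 25.8 j [-0.9   0.04  0.33  2.17  0.56  0.57  0.51]
```

```bash
python3 -m inch '[[0,0,-0.02,0,0,0],[0,0,0,0,0,0],[0,0,0,0,0,0],[0,0,0,0,0,0],[0,0,0,0,0,0]]' -1 30
python3 -m inch '[[0,0,0,0,0,0],[0,0,0,0,0,0],[0,0,0,0,0,0],[0,0,0,0,0,0],[0,0,0,0,0,0]]' -1 40
python3 go.py red .006
```

```text
time: 3.95
ee_pos: [0.4593, 0.1819, 0.2687]
eef_rot: [0.033, 0.965, -0.009, 0.259]
ft_force: [-26.0, -11.3, 36.7]
width: 0.0264
grip_force: 40.4
time: 4.37
ee_pos: [0.4593, 0.1819, 0.2688]
eef_rot: [0.033, 0.965, -0.009, 0.259]
ft_force: [-26.7, -11.5, 36.4]
width: 0.0266
grip_force: 46.5
turn units [-0.02  0.01 -0.03] | shift after turn, units [0.039 0.053 0.005] | shift without turn [0.039 0.053 0.004]
t 4.37 tip in mouth frame mm [ 1.6 -2.1  6.2] F [-26.7 -11.5  36.4] F axis 44.4 w 0.0266 g 46.5 j [-0.9   0.04  0.33  2.17  0.56  0.57  0.51]
```

```bash
python3 -m inch '[[0,0,-0.1,0,0,0],[0,0,-0.2,0,0,0],[0,0,-0.3,0,0,0],[0,0,-0.3,0,0,0],[0,0,-0.3,0,0,0]]'
python3 go.py red .006
python3 -m inch '[[0,0,-0.4,0,0,0],[0,0,-0.5,0,0,0],[0,0,-0.5,0,0,0],[0,0,-0.3,0,0,0],[0,0,0,0,0,0]]'
python3 go.py red .006
python3 - <<'E'
from bench import eyes
import cv2,numpy as np,pickle
T=eyes.camera("top");S=eyes.camera("side");pickle.dump((T,S),open("pics/2.pkl","wb"))
t=T["pixels"][...,::-1];s=S["pixels"][...,::-1]
f=lambda i,x,y:cv2.resize(i[y:y+100,x:x+100],(400,400),interpolation=cv2.INTER_CUBIC)
cv2.imwrite("pics/c2.png",np.hstack([f(t,165,150),f(s,200,110)]))
E
```

```text
time: 4.78
ee_pos: [0.4347, 0.1843, 0.3087]
eef_rot: [0.032, 0.965, -0.009, 0.259]
ft_force: [0.3, 0.6, -1.7]
width: 0.0261
grip_force: 40.0
turn units [-0.01 -0.   -0.01] | shift after turn, units [0.003 0.035 1.178] | shift without turn [0.003 0.036 1.178]
t 4.78 tip in mouth frame mm [ 0.1 -1.4 53.1] F [ 0.3  0.6 -1.7] F axis -1.6 w 0.0261 g 40.0 j [-0.92 -0.08  0.3   2.18  0.56  0.69  0.52]
time: 5.2
ee_pos: [0.4005, 0.1872, 0.3691]
eef_rot: [0.032, 0.965, -0.007, 0.26]
ft_force: [0.1, 0.6, -1.6]
width: 0.0265
grip_force: 40.0
turn units [ 0.02  0.02 -0.01] | shift after turn, units [0.015 0.015 2.916] | shift without turn [0.021 0.008 2.916]
t 5.2 tip in mouth frame mm [  0.6  -0.6 122.6] F [ 0.1  0.6 -1.6] F axis -1.4 w 0.0265 g 40.0 j [-0.95 -0.22  0.25  2.16  0.54  0.87  0.52]
```

View pics/c2.png

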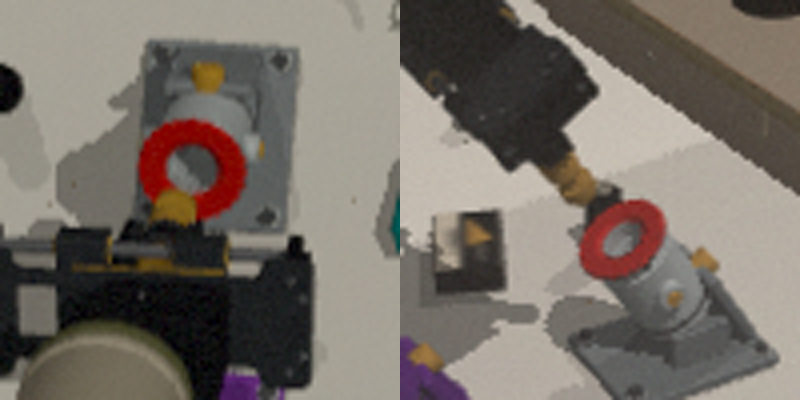

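The nozzle is out and held, and the red collar is back out. Next move is to the blue outlet.

```bash
python3 go.py blue .11
```

```text
turn units [-0.96  0.   -1.67] | shift after turn, units [  1.731 -10.557  -0.737] | shift without turn [ -0.413 -10.704   0.493]
t 5.3 tip in mouth frame mm [ 69.2 422.3  80.5] F [-0.4 -0.5 -1.9] F axis -1.4 w 0.0265 g 40.0 j [-0.95 -0.22  0.25  2.16  0.54  0.87  0.52]
```

```bash
python3 -m inch '[[0,0,0,-0.32,0,-0.56],[0,0,0,-0.32,0,-0.56],[0,0,0,-0.32,0,-0.55],[0.1,-0.5,-0.1,0,0,0],[0.12,-0.7,-0.1,0,0,0]]'
python3 -m inch '[[0.12,-0.75,-0.05,0,0,0],[0.12,-0.75,-0.05,0,0,0],[0.12,-0.75,-0.05,0,0,0],[0.12,-0.75,-0.05,0,0,0],[0.12,-0.75,-0.05,0,0,0]]'
python3 -m inch '[[0.12,-0.75,-0.05,0,0,0],[0.12,-0.75,-0.05,0,0,0],[0.12,-0.75,-0.05,0,0,0],[0.12,-0.75,-0.05,0,0,0],[0.12,-0.75,-0.05,0,0,0]]'
python3 -m inch '[[0.12,-0.7,-0.03,0,0,0],[0.11,-0.65,0,0,0,0],[0.08,-0.4,0,0,0,0],[0,0,0,0,0,0],[0,0,0,0,0,0]]'
python3 go.py blue .1
```

```text
time: 5.72
ee_pos: [0.3973, 0.1385, 0.3686]
eef_rot: [-0.082, 0.963, 0.021, 0.257]
ft_force: [0.4, -0.1, -0.1]
width: 0.0267
grip_force: 40.0
time: 6.13
ee_pos: [0.3963, -0.0158, 0.3654]
eef_rot: [-0.08, 0.963, 0.021, 0.258]
ft_force: [0.6, 0.5, -2.2]
width: 0.0267
grip_force: 40.0
time: 6.55
ee_pos: [0.3954, -0.1685, 0.3619]
eef_rot: [-0.079, 0.963, 0.021, 0.257]
ft_force: [0.6, -0.2, -2.6]
width: 0.0264
grip_force: 40.0
time: 6.97
ee_pos: [0.3962, -0.2378, 0.3572]
eef_rot: [-0.079, 0.963, 0.021, 0.257]
ft_force: [-0.6, 1.5, -1.6]
width: 0.0261
grip_force: 40.0
turn units [-0.01 -0.01 -0.02] | shift after turn, units [-0.011 -0.104  0.237] | shift without turn [-0.011 -0.104  0.237]
t 6.97 tip in mouth frame mm [ -0.4   4.2 109.5] F [-0.6  1.5 -1.6] F axis -1.3 w 0.0261 g 40.0 j [-0.71 -0.48  1.07  2.14  0.2   0.79  2.03]
```

```bash
python3 -m inch '[[0,-0.1,0.1,0,0,0],[0,0,0.2,0,0,0],[0,0,0.1,0,0,0],[0,0,0,0,0,0],[0,0,0,0,0,0]]'
python3 go.py blue .08
python3 - <<'E'
from bench import eyes
import cv2,numpy as np,pickle
from h import *
from go import MOUTH
T=eyes.camera("top");S=eyes.camera("side");pickle.dump((T,S),open("pics/3.pkl","wb"))
m,y=MOUTH["blue"];M=Rm(y)
for n,c in(("T",T),("S",S)): print(n,"mouth, coll top, foot@+36, +60",proj(c,m+np.outer([0,.018,.036,.06],M[:,2])).round(1).tolist())
f=lambda i,x,y:cv2.resize(i["pixels"][y:y+80,x:x+80,::-1],(400,400),interpolation=cv2.INTER_CUBIC)
cv2.imwrite("pics/c3.png",np.hstack([f(T,330,160),f(S,300,200)]))
E
```

```text
time: 7.38
ee_pos: [0.4051, -0.2392, 0.344]
eef_rot: [-0.081, 0.963, 0.022, 0.258]
ft_force: [-0.5, 0.4, -1.7]
width: 0.0266
grip_force: 40.0
turn units [ 0.   -0.    0.01] | shift after turn, units [ 0.009 -0.035  0.344] | shift without turn [ 0.009 -0.035  0.344]
t 7.38 tip in mouth frame mm [ 0.3  1.4 93.8] F [-0.5  0.4 -1.7] F axis -1.2 w 0.0266 g 40.0 j [-0.76 -0.45  1.13  2.14  0.19  0.75  2.05]
T mouth, coll top, foot@+36, +60 [[368.7, 190.9], [370.5, 193.5], [372.4, 196.1], [374.9, 199.8]]
S mouth, coll top, foot@+36, +60 [[349.0, 251.8], [347.3, 248.7], [345.5, 245.6], [343.0, 241.2]]
```

View pics/c3.png

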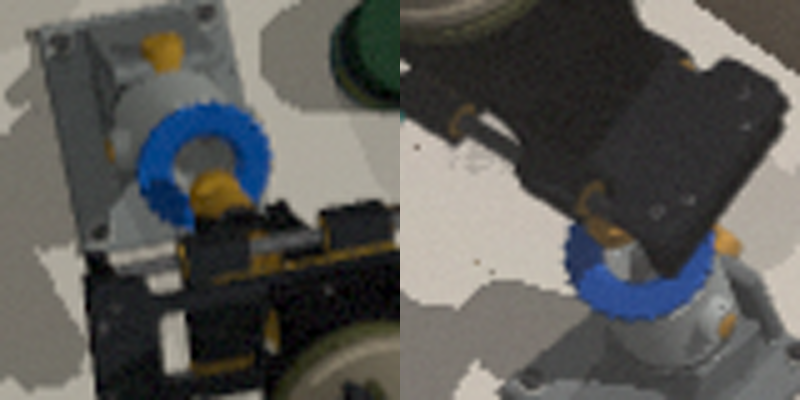

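Top view: the foot is over the blue hole, with its centre at crop (215,183) against (213,182) predicted. I'll descend in steps and watch the force.

```bash
python3 -m inch '[[0,-0.05,0.2,0,0,0],[0,0,0.2,0,0,0],[0,0,0.2,0,0,0],[0,0,0.2,0,0,0],[0,0,0,0,0,0]]'
python3 go.py blue .08
python3 -m inch '[[0,0,0.1,0,0,0],[0,0,0.1,0,0,0],[0,0,0.1,0,0,0],[0,0,0,0,0,0],[0,0,0,0,0,0]]'
python3 go.py blue .04
```

```text
time: 7.9
ee_pos: [0.4213, -0.2387, 0.316]
eef_rot: [-0.08, 0.963, 0.022, 0.258]
ft_force: [-0.7, -0.1, -2.1]
width: 0.0264
grip_force: 40.0
turn units [0.01 0.   0.  ] | shift after turn, units [ 0.007  0.022 -0.462] | shift without turn [ 0.007  0.022 -0.462]
t 7.9 tip in mouth frame mm [ 0.3 -0.9 61.5] F [-0.7 -0.1 -2.1] F axis -1.5 w 0.0264 g 40.0 j [-0.89 -0.41  1.28  2.15  0.16  0.68  2.08]
time: 8.32
ee_pos: [0.4272, -0.2381, 0.3062]
eef_rot: [-0.08, 0.963, 0.022, 0.258]
ft_force: [0.5, 0.6, -1.3]
width: 0.0265
grip_force: 40.0
turn units [0.   0.01 0.  ] | shift after turn, units [0.012 0.031 0.251] | shift without turn [0.012 0.031 0.251]
t 8.32 tip in mouth frame mm [ 0.5 -1.2 50. ] F [ 0.5  0.6 -1.3] F axis -1.4 w 0.0265 g 40.0 j [-0.94 -0.4   1.33  2.15  0.15  0.65  2.1 ]
```

Joint 3 is at 1.33 of its 1.34 limit, so the elbow has swung out. I'll withdraw, retrace to the left, then cross over with the arm extended so that joint 1 does the turning.

```bash
python3 -m inch '[[0,0,-0.2,0,0,0],[0,0,-0.3,0,0,0],[0,0,-0.4,0,0,0],[0,0,-0.4,0,0,0],[0,0,-0.2,0,0,0]]'
python3 go.py blue .11
python3 -m inch '[[-0.1,0.6,0.0,0,0,0],[-0.12,0.75,0.05,0,0,0],[-0.12,0.75,0.05,0,0,0],[-0.12,0.75,0.05,0,0,0],[-0.12,0.75,0.05,0,0,0]]'
python3 -m inch '[[-0.12,0.75,0.05,0,0,0],[-0.12,0.75,0.05,0,0,0],[-0.12,0.75,0.05,0,0,0],[-0.12,0.75,0.05,0,0,0],[-0.12,0.75,0.05,0,0,0]]'
python3 go.py blue .11
```

```text
time: 8.73
ee_pos: [0.397, -0.2437, 0.3597]
eef_rot: [-0.08, 0.962, 0.021, 0.259]
ft_force: [-0.5, -0.4, -2.3]
width: 0.0264
grip_force: 40.0
turn units [-0.01  0.02 -0.  ] | shift after turn, units [0.017 0.044 0.042] | shift without turn [0.017 0.044 0.042]
t 8.73 tip in mouth frame mm [  0.7  -1.8 111.7] F [-0.5 -0.4 -2.3] F axis -1.7 w 0.0264 g 40.0 j [-0.68 -0.45  1.07  2.13  0.15  0.79  2.08]
time: 9.15
ee_pos: [0.3971, -0.0959, 0.3629]
eef_rot: [-0.08, 0.963, 0.021, 0.258]
ft_force: [0.5, -0.6, -1.5]
width: 0.0264
grip_force: 40.0
time: 9.57
ee_pos: [0.3977, 0.0565, 0.3662]
eef_rot: [-0.08, 0.962, 0.022, 0.258]
ft_force: [0.6, -0.1, -0.6]
width: 0.0263
grip_force: 40.0
turn units [0.   0.01 0.  ] | shift after turn, units [ 1.188 -7.356 -0.444] | shift without turn [ 1.188 -7.356 -0.447]
t 9.57 tip in mouth frame mm [ 47.5 294.2  92.2] F [ 0.6 -0.1 -0.6] F axis -0.8 w 0.0263 g 40.0 j [-0.55 -0.37  0.22  2.27  0.24  0.72  1.28]
```

```bash
python3 -m inch '[[-0.6,0,0,0,0.73,0],[-0.6,0,0,0,0.73,0],[-0.6,0,0,0,0.73,0],[-0.6,0,0,0,0.73,0],[-0.6,0,0,0,0.73,0]]'
python3 go.py blue .11
python3 -m inch '[[-0.6,0,0,0,0.73,0],[-0.7,0,0,0,0,0],[-0.7,0,0,0,0,0],[-0.7,0,0,0,0,0],[-0.5,0,0,0,0,0]]'
python3 go.py blue .11
```

```text
time: 9.98
ee_pos: [0.5096, 0.0743, 0.4079]
eef_rot: [-0.084, 0.996, 0.004, 0.042]
ft_force: [0.5, -0.0, -1.6]
width: 0.0266
grip_force: 40.0
turn units [ 0.01 -3.67  0.01] | shift after turn, units [ 4.161 -7.331 -0.958] | shift without turn [ 4.183 -7.326  0.899]
t 9.98 tip in mouth frame mm [166.4 293.2  71.7] F [ 0.5 -0.  -1.6] F axis -1.6 w 0.0266 g 40.0 j [-0.61  0.04  0.39  1.8  -0.01  1.22  1.52]
time: 10.4
ee_pos: [0.6366, 0.0957, 0.4079]
eef_rot: [-0.084, 0.997, -0.0, -0.001]
ft_force: [-0.3, -0.6, -2.1]
width: 0.0267
grip_force: 40.0
turn units [ 0.   -4.38  0.01] | shift after turn, units [ 6.948 -7.334 -2.568] | shift without turn [ 7.308 -7.325  1.264]
t 10.4 tip in mouth frame mm [277.9 293.4   7.3] F [-0.3 -0.6 -2.1] F axis -1.7 w 0.0267 g 40.0 j [-0.53  0.39  0.42  1.42 -0.16  1.37  1.63]
```

```bash
python3 -m inch '[[0.12,-0.7,0,0,0,0],[0.12,-0.7,0,0,0,0],[0.12,-0.7,0,0,0,0],[0.12,-0.7,0,0,0,0],[0.12,-0.7,0,0,0,0]]'
python3 go.py blue .11
python3 -m inch '[[0.12,-0.7,0,0,0,0],[0.12,-0.7,0,0,0,0],[0.12,-0.7,0,0,0,0],[0.12,-0.7,0,0,0,0],[0.12,-0.7,0,0,0,0]]'
python3 go.py blue .11
```

```text
time: 10.82
ee_pos: [0.6342, -0.0484, 0.4085]
eef_rot: [-0.083, 0.997, 0.0, -0.001]
ft_force: [0.7, 0.2, -2.0]
width: 0.0266
grip_force: 40.0
turn units [ 0.   -4.38  0.01] | shift after turn, units [ 6.389 -3.793 -2.227] | shift without turn [ 6.648 -3.788  1.276]
t 10.82 tip in mouth frame mm [255.6 151.7  20.9] F [ 0.7  0.2 -2. ] F axis -2.1 w 0.0266 g 40.0 j [-0.35  0.37  0.47  1.45 -0.17  1.36  1.87]
time: 11.23
ee_pos: [0.6337, -0.1905, 0.4086]
eef_rot: [-0.083, 0.997, 0.0, -0.001]
ft_force: [-0.1, 0.6, -1.5]
width: 0.0261
grip_force: 40.0
turn units [ 0.01 -4.38  0.01] | shift after turn, units [ 5.872 -0.291 -1.926] | shift without turn [ 6.047 -0.287  1.276]
t 11.23 tip in mouth frame mm [234.9  11.6  32.9] F [-0.1  0.6 -1.5] F axis -1.3 w 0.0261 g 40.0 j [-0.15  0.44  0.52  1.37 -0.22  1.39  2.11]
```

```bash
python3 -m inch '[[0.6,-0.06,0,0,0,0],[0.7,-0.06,0,0,0,0],[0.7,-0.06,0,0,0,0],[0.6,-0.06,0,0,0,0],[0.6,-0.05,0,0,-0.73,0]]'
python3 go.py blue .11
python3 -m inch '[[0.6,0,-0.1,0,-0.73,0],[0.6,0,-0.1,0,-0.73,0],[0.5,0,-0.1,0,-0.73,0],[0.4,0,-0.1,0,-0.73,0],[0.3,0,0,0,-0.73,0]]'
python3 go.py blue .11
```

```text
time: 11.65
ee_pos: [0.5089, -0.2215, 0.4083]
eef_rot: [-0.084, 0.996, 0.004, 0.042]
ft_force: [-0.3, 0.3, -1.1]
width: 0.0266
grip_force: 40.0
turn units [ 0.01 -3.67  0.01] | shift after turn, units [ 3.091 -0.041 -0.331] | shift without turn [ 2.937 -0.035  1.018]
t 11.65 tip in mouth frame mm [123.6   1.6  96.8] F [-0.3  0.3 -1.1] F axis -0.8 w 0.0266 g 40.0 j [-0.16  0.15  0.56  1.7  -0.13  1.24  2.17]
time: 12.07
ee_pos: [0.413, -0.2385, 0.4033]
eef_rot: [-0.079, 0.962, 0.021, 0.261]
ft_force: [0.8, -0.4, -1.8]
width: 0.0261
grip_force: 40.0
turn units [-0.01  0.05 -0.01] | shift after turn, units [ 0.921 -0.018  0.78 ] | shift without turn [ 0.926 -0.018  0.774]
t 12.07 tip in mouth frame mm [ 36.8   0.7 141.2] F [ 0.8 -0.4 -1.8] F axis -2.0 w 0.0261 g 40.0 j [-0.12 -0.2   0.61  2.04 -0.27  0.86  2.37]
```

```bash
python3 -m inch '[[0.2,0,0.1,0,0,-0.3],[0.2,0,0.1,0,0,0],[0.2,0,0.1,0,0,0],[0.2,0,0.1,0,0,0],[0.12,0,0.1,0,0.05,0]]'
python3 go.py blue .11
```

```text
time: 12.48
ee_pos: [0.3926, -0.2426, 0.366]
eef_rot: [-0.097, 0.962, 0.017, 0.255]
ft_force: [-0.1, -0.4, -1.4]
width: 0.0263
grip_force: 40.0
turn units [ 0.   -0.06  0.3 ] | shift after turn, units [ 0.005 -0.001  0.231] | shift without turn [ 0.004 -0.001  0.231]
t 12.48 tip in mouth frame mm [  0.2   0.  119.2] F [-0.1 -0.4 -1.4] F axis -1.2 w 0.0263 g 40.0 j [-0.12 -0.2   0.64  2.11 -0.29  0.81  2.47]
```

```bash
python3 -m inch '[[0,0,0,0,0,0.4],[0,0,0,0,0,0.4],[0,0,0,0,0,0],[0,0,0,0,0,0],[0,0,0,0,0,0]]'
python3 go.py blue .11
```

```text
time: 12.9
ee_pos: [0.3931, -0.2426, 0.3668]
eef_rot: [-0.052, 0.965, 0.029, 0.254]
ft_force: [-0.0, 0.4, -1.0]
width: 0.0261
grip_force: 40.0
turn units [-0.   -0.05 -0.49] | shift after turn, units [ 0.027 -0.     0.242] | shift without turn [ 0.026 -0.002  0.243]
t 12.9 tip in mouth frame mm [  1.1   0.  119.7] F [-0.   0.4 -1. ] F axis -0.8 w 0.0261 g 40.0 j [-0.11 -0.2   0.63  2.11 -0.29  0.81  2.38]
```

```bash
python3 -m inch '[[0,0,0,0,-0.05,0.8],[0,0,0,0,0,0.8],[0,0,0,0,0,0.8],[0,0,0,0,0,0.8],[0,0,0,0,0,0.3]]'
python3 -m inch '[[0,0,0.2,0,0,0],[0,0,0.2,0,0,0],[0,0,0.2,0,0,0],[0,0,0,0,0,0],[0,0,0,0,0,0]]'
python3 go.py blue .08
```

```text
time: 13.32
ee_pos: [0.3931, -0.2425, 0.367]
eef_rot: [0.153, 0.954, 0.082, 0.246]
ft_force: [-0.4, -0.3, -0.8]
width: 0.0265
grip_force: 40.0
time: 13.73
ee_pos: [0.405, -0.2403, 0.3454]
eef_rot: [0.15, 0.954, 0.082, 0.245]
ft_force: [-0.2, 0.4, -1.4]
width: 0.0265
grip_force: 40.0
turn units [-0.   -0.01 -3.99] | shift after turn, units [ 0.021 -0.007  0.377] | shift without turn [ 0.014 -0.016  0.377]
t 13.73 tip in mouth frame mm [ 0.8  0.3 95.1] F [-0.2  0.4 -1.4] F axis -1.2 w 0.0265 g 40.0 j [-0.07 -0.13  0.59  2.12 -0.38  0.76  2.02]
```

```bash
python3 -m inch '[[0,-0.02,0.25,0,0,0],[0,0,0.25,0,0,0],[0,0,0.25,0,0,0],[0,0,0.15,0,0,0],[0,0,0,0,0,0]]'
python3 go.py blue .04
python3 -m inch '[[0,0,0.1,0,0,0],[0,0,0.1,0,0,0],[0,0,0.1,0,0,0],[0,0,0,0,0,0],[0,0,0,0,0,0]]'
python3 go.py blue .006
```

```text
time: 14.15
ee_pos: [0.4227, -0.2382, 0.3141]
eef_rot: [0.151, 0.954, 0.082, 0.245]
ft_force: [0.4, -0.5, -2.6]
width: 0.0266
grip_force: 40.0
turn units [-0.01 -0.   -3.99] | shift after turn, units [0.015 0.014 0.479] | shift without turn [0.02  0.006 0.479]
t 14.15 tip in mouth frame mm [ 0.6 -0.6 59.1] F [ 0.4 -0.5 -2.6] F axis -2.4 w 0.0266 g 40.0 j [-0.09 -0.05  0.62  2.13 -0.48  0.69  2.11]
time: 14.57
ee_pos: [0.4284, -0.2376, 0.3046]
eef_rot: [0.151, 0.954, 0.082, 0.246]
ft_force: [0.6, -1.8, -2.3]
width: 0.0266
grip_force: 40.0
turn units [-0.01  0.01 -4.  ] | shift after turn, units [0.02  0.024 1.049] | shift without turn [0.03  0.013 1.049]
t 14.57 tip in mouth frame mm [ 0.8 -1.  48. ] F [ 0.6 -1.8 -2.3] F axis -2.1 w 0.0266 g 40.0 j [-0.09 -0.02  0.62  2.13 -0.52  0.67  2.14]
```

```bash
python3 -m inch '[[0,0,0.1,0,0,0],[0,0,0.1,0,0,0],[0,0,0.1,0,0,0],[0,0,0,0,0,0],[0,0,0,0,0,0]]'
python3 go.py blue .006
python3 -m inch '[[0,0,0.1,0,0,0],[0,0,0.1,0,0,0],[0,0,0.05,0,0,0],[0,0,0,0,0,0],[0,0,0,0,0,0]]'
python3 go.py blue .006
```

```text
time: 14.98
ee_pos: [0.4345, -0.2366, 0.294]
eef_rot: [0.151, 0.954, 0.082, 0.246]
ft_force: [2.2, -2.3, -1.9]
width: 0.0264
grip_force: 40.0
turn units [-0.01  0.01 -4.  ] | shift after turn, units [0.02  0.023 0.743] | shift without turn [0.029 0.012 0.743]
t 14.98 tip in mouth frame mm [ 0.8 -0.9 35.7] F [ 2.2 -2.3 -1.9] F axis -2.6 w 0.0264 g 40.0 j [-0.1   0.01  0.62  2.13 -0.56  0.66  2.17]
time: 15.4
ee_pos: [0.4392, -0.236, 0.2854]
eef_rot: [0.151, 0.954, 0.082, 0.246]
ft_force: [0.2, -5.9, 0.0]
width: 0.0265
grip_force: 40.0
turn units [-0.01  0.01 -4.  ] | shift after turn, units [0.016 0.028 0.498] | shift without turn [0.027 0.018 0.498]
t 15.4 tip in mouth frame mm [ 0.6 -1.1 25.9] F [ 0.2 -5.9  0. ] F axis 0.4 w 0.0265 g 40.0 j [-0.1   0.04  0.62  2.13 -0.6   0.64  2.2 ]
```

```bash
python3 -m inch '[[-0.01,-0.02,0.08,0,0,0],[0,0,0.08,0,0,0],[0,0,0.08,0,0,0],[0,0,0,0,0,0],[0,0,0,0,0,0]]'
python3 go.py blue .006
python3 -m inch '[[0,0,0.06,0,0,0],[0,0,0.05,0,0,0],[0,0,0.05,0,0,0],[0,0,0,0,0,0],[0,0,0,0,0,0]]'
python3 go.py blue .006
```

```text
time: 15.82
ee_pos: [0.4445, -0.2356, 0.2767]
eef_rot: [0.151, 0.954, 0.082, 0.246]
ft_force: [3.5, -5.8, -3.6]
width: 0.0264
grip_force: 40.0
turn units [-0.01  0.01 -4.  ] | shift after turn, units [0.021 0.039 0.244] | shift without turn [0.037 0.025 0.244]
t 15.82 tip in mouth frame mm [ 0.8 -1.6 15.8] F [ 3.5 -5.8 -3.6] F axis -4.4 w 0.0264 g 40.0 j [-0.1   0.07  0.62  2.13 -0.64  0.63  2.24]
time: 16.23
ee_pos: [0.4475, -0.2352, 0.2716]
eef_rot: [0.151, 0.954, 0.082, 0.246]
ft_force: [-0.3, -4.2, 3.1]
width: 0.0264
grip_force: 43.5
turn units [-0.01  0.01 -4.  ] | shift after turn, units [0.024 0.044 0.097] | shift without turn [0.042 0.028 0.097]
t 16.23 tip in mouth frame mm [ 1.  -1.8  9.9] F [-0.3 -4.2  3.1] F axis 3.2 w 0.0264 g 43.5 j [-0.09  0.08  0.62  2.13 -0.66  0.62  2.26]
```

```bash
python3 -m inch '[[0,0,0.03,0,0,0],[0,0,0.03,0,0,0],[0,0,0.02,0,0,0],[0,0,0,0,0,0],[0,0,0,0,0,0]]'
python3 go.py blue .006
python3 -m inch '[[0,0,0.02,0,0,0],[0,0,0.02,0,0,0],[0,0,0,0,0,0],[0,0,0,0,0,0],[0,0,0,0,0,0]]'
python3 go.py blue .006
```

```text
time: 16.65
ee_pos: [0.4489, -0.2351, 0.2691]
eef_rot: [0.151, 0.954, 0.082, 0.246]
ft_force: [-2.0, -4.2, 5.7]
width: 0.0268
grip_force: 44.2
turn units [-0.    0.01 -4.  ] | shift after turn, units [0.023 0.045 0.023] | shift without turn [0.041 0.029 0.023]
t 16.65 tip in mouth frame mm [ 0.9 -1.8  6.9] F [-2.  -4.2  5.7] F axis 6.3 w 0.0268 g 44.2 j [-0.09  0.09  0.62  2.13 -0.68  0.62  2.27]
time: 17.07
ee_pos: [0.4492, -0.2353, 0.2685]
eef_rot: [0.151, 0.954, 0.083, 0.246]
ft_force: [-18.0, -0.9, 24.4]
width: 0.0261
grip_force: 55.8
turn units [ 0.01  0.02 -4.01] | shift after turn, units [0.021 0.053 0.008] | shift without turn [0.043 0.037 0.008]
t 17.07 tip in mouth frame mm [ 0.8 -2.1  6.3] F [-18.   -0.9  24.4] F axis 30.1 w 0.0261 g 55.8 j [-0.09  0.09  0.62  2.13 -0.68  0.62  2.27]
```

```bash
python3 -m inch '[[0,0,-0.01,0,0,0],[0,0,0,0,0,0],[0,0,0,0,0,0],[0,0,0,0,0,0],[0,0,0,0,0,0]]' 0.05
python3 go.py blue .006
python3 -m inch '[[0,0,-0.05,0,0,0],[0,0,-0.1,0,0,0],[0,0,-0.15,0,0,0],[0,0,-0.15,0,0,0],[0,0,-0.15,0,0,0]]'
python3 go.py blue .006
python3 -m inch '[[0,0,-0.3,0,0,0],[0,0,-0.5,0,0,0],[0,0,-0.5,0,0,0],[0,0,-0.3,0,0,0],[0,0,0,0,0,0]]' 1
python3 go.py blue .006
python3 - <<'E'
from bench import eyes
import cv2,numpy as np,pickle
T=eyes.camera("top");S=eyes.camera("side")
from h import *
from go import MOUTH
for n in("red","blue"):
  m,y=MOUTH[n];M=Rm(y)
  for k,c in(("T",T),("S",S)): print(n,k,"coll top out, pressed, nozzle end home",proj(c,m+np.outer([.018,.006,.048],M[:,2])).round(1).tolist())
f=lambda i,x,y:cv2.resize(i["pixels"][y:y+80,x:x+80,::-1],(400,400),interpolation=cv2.INTER_CUBIC)
cv2.imwrite("pics/c4.png",np.hstack([f(T,330,160),f(S,300,200)]))
E
```

```text
time: 17.48
ee_pos: [0.4496, -0.2349, 0.269]
eef_rot: [0.151, 0.954, 0.083, 0.247]
ft_force: [-11.3, -0.3, 19.3]
width: 0.0443
grip_force: 11.4
turn units [ 0.01  0.02 -4.  ] | shift after turn, units [0.038 0.044 0.012] | shift without turn [0.054 0.021 0.012]
t 17.48 tip in mouth frame mm [ 1.5 -1.7  6.5] F [-11.3  -0.3  19.3] F axis 22.3 w 0.0443 g 11.4 j [-0.09  0.09  0.62  2.13 -0.68  0.62  2.27]
time: 17.9
ee_pos: [0.4372, -0.2359, 0.2883]
eef_rot: [0.15, 0.954, 0.083, 0.245]
ft_force: [1.1, -0.8, 0.6]
width: 0.0458
grip_force: 0.0
turn units [ 0.01 -0.01 -3.99] | shift after turn, units [0.01  0.017 0.584] | shift without turn [0.016 0.01  0.584]
t 17.9 tip in mouth frame mm [ 0.4 -0.7 29.4] F [ 1.1 -0.8  0.6] F axis 0.0 w 0.0458 g 0.0 j [-0.1   0.03  0.63  2.13 -0.59  0.65  2.2 ]
time: 18.32
ee_pos: [0.4053, -0.2424, 0.3458]
eef_rot: [0.151, 0.954, 0.082, 0.247]
ft_force: [0.7, 0.1, -0.1]
width: 0.0716
grip_force: 0.0
turn units [-0.    0.03 -4.  ] | shift after turn, units [0.025 0.045 2.238] | shift without turn [0.051 0.027 2.238]
t 18.32 tip in mouth frame mm [ 1.  -1.8 95.5] F [ 0.7  0.1 -0.1] F axis -0.5 w 0.0716 g 0.0 j [-0.08 -0.13  0.61  2.12 -0.38  0.75  2.03]
red T coll top out, pressed, nozzle end home [[212.2, 192.7], [212.8, 191.0], [210.6, 197.3]]
red S coll top out, pressed, nozzle end home [[255.1, 168.6], [257.1, 171.1], [250.1, 162.3]]
blue T coll top out, pressed, nozzle end home [[370.5, 193.5], [369.3, 191.7], [373.7, 198.0]]
blue S coll top out, pressed, nozzle end home [[347.3, 248.7], [348.5, 250.8], [344.3, 243.4]]
```

View pics/c4.png

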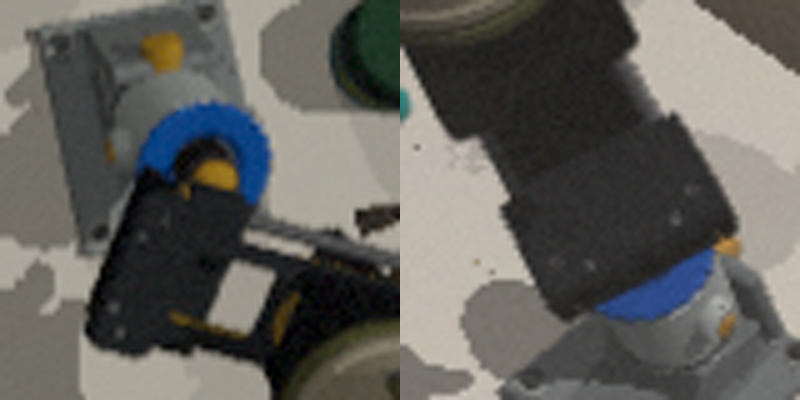

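The nozzle stands in the blue outlet, but the gripper hides most of it. I'll move clear to check.

```bash
python3 -m inch '[[0,0.1,-0.5,0,0,0],[-0.2,0.5,-0.1,0,0,0],[-0.3,0.7,0,0,0,0],[-0.3,0.7,0,0,0,0],[-0.3,0.7,0,0,0,0]]'
python3 -m inch '[[-0.3,0.7,0,0,0,0],[-0.3,0.7,0,0,0,0],[-0.3,0.6,0,0,0,0],[0,0,0,0,0,0],[0,0,0,0,0,0]]'
python3 go.py blue .11
python3 - <<'E'
from bench import eyes
from h import *
from go import MOUTH
T=eyes.camera("top");S=eyes.camera("side")
a=[]
for n,bt,bs in(("red",(175,155),(215,130)),("blue",(335,160),(310,210))):
  m,y=MOUTH[n];M=Rm(y);H0=pickle.load(open("pics/top0.pkl","rb"))
  for c,b,v in((T,bt,"top"),(S,bs,"side")):
    c0=pickle.load(open(f"pics/{v}0.pkl","rb"))
    print(n,v,"collar hull bounds now/start",mask(c,n=="red",(*b,75,75)).min(0),mask(c,n=="red",(*b,75,75)).max(0),mask(c0,n=="red",(*b,75,75)).min(0),mask(c0,n=="red",(*b,75,75)).max(0))
    q=proj(c,m+np.outer([.018,.048],M[:,2]));i=cv2.resize(c["pixels"][b[1]:b[1]+75,b[0]:b[0]+75,::-1],(400,300),interpolation=cv2.INTER_CUBIC)
    k=(q-b)*[400/75,4];[cv2.drawMarker(i,tuple(int(z) for z in u),(0,255,0),0,10,1) for u in k];a.append(i)
cv2.imwrite("pics/c5.png",np.vstack([np.hstack(a[:2]),np.hstack(a[2:])]))
E
```

```text
time: 18.83
ee_pos: [0.4583, -0.1551, 0.4083]
eef_rot: [0.151, 0.954, 0.082, 0.245]
ft_force: [0.6, -1.1, -0.8]
width: 0.0865
grip_force: 0.0
time: 19.25
ee_pos: [0.5082, -0.0916, 0.4422]
eef_rot: [0.149, 0.955, 0.082, 0.245]
ft_force: [-0.9, -0.9, 0.0]
width: 0.0874
grip_force: 0.0
turn units [ 0.01 -0.02 -3.97] | shift after turn, units [ 3.966 -3.246  0.145] | shift without turn [ 2.033 -4.704  0.148]
t 19.25 tip in mouth frame mm [158.7 129.8 115.8] F [-0.9 -0.9  0. ] F axis 0.5 w 0.0874 g 0.0 j [-0.16 -0.11  0.28  1.91 -0.15  0.84  1.46]
red top collar hull bounds now/start [199. 180.] [219. 203.] [199. 180.] [226. 204.]
red side collar hull bounds now/start [245. 160.] [263. 174.] [245. 160.] [265. 178.]
blue top collar hull bounds now/start [369. 180.] [383. 194.] [357. 180.] [383. 205.]
blue side collar hull bounds now/start [333. 236.] [362. 263.] [333. 236.] [362. 263.]
```

View pics/c5.png

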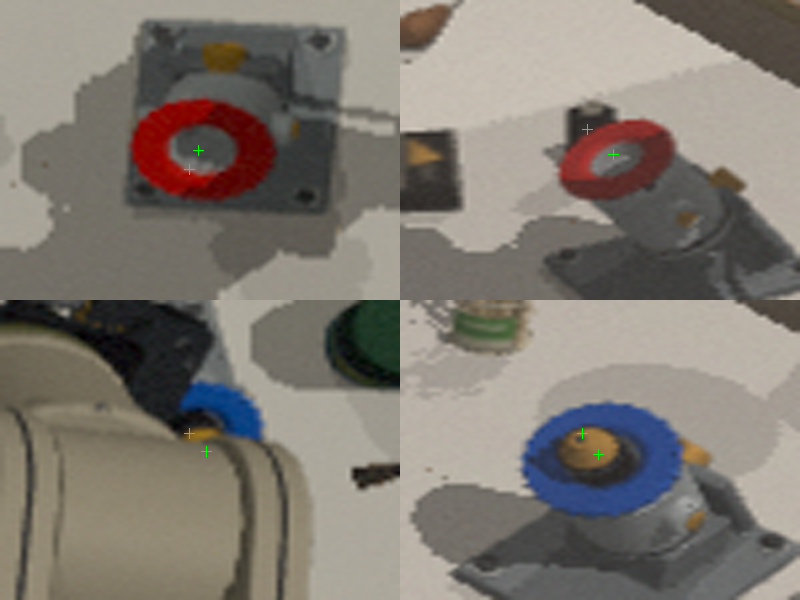

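The blue collar has the same bounds as at the start, so it is fully out, and the red collar is out too. The side view looks almost along the nozzle axis, so I'll confirm "home" by touching the nozzle tip with closed fingers. Contact should come at 48 mm.

```bash
python3 -m inch '[[0.25,-0.59,0,0,0,0],[0.25,-0.59,0,0,0,0],[0.25,-0.59,0,0,0,0],[0.25,-0.59,0,0,0,0],[0.25,-0.59,0,0,0,0]]' -1 20
python3 -m inch '[[0.25,-0.59,0,0,0,0],[0.25,-0.59,0,0,0,0],[0.26,-0.57,0,0,0,0],[0,0,0,0,0,0],[0,0,0,0,0,0]]'
python3 go.py blue .054
```

```text
time: 19.77
ee_pos: [0.4348, -0.1895, 0.3928]
eef_rot: [0.152, 0.954, 0.082, 0.245]
ft_force: [-0.4, -0.3, -0.5]
width: 0.0614
grip_force: 0.0
time: 20.18
ee_pos: [0.3924, -0.245, 0.3635]
eef_rot: [0.153, 0.954, 0.082, 0.245]
ft_force: [-0.1, -0.4, -0.6]
width: 0.0285
grip_force: 0.0
turn units [-0.01 -0.   -4.03] | shift after turn, units [-0.039  0.057  1.585] | shift without turn [-0.007  0.07   1.585]
t 20.18 tip in mouth frame mm [ -1.5  -2.3 117.4] F [-0.1 -0.4 -0.6] F axis -0.4 w 0.0285 g 0.0 j [-0.05 -0.18  0.59  2.11 -0.33  0.8   1.99]
```

```bash
python3 -m inch '[[0,0.03,0.3,0,0,0],[0,0,0.4,0,0,0],[0,0,0.4,0,0,0],[0,0,0.3,0,0,0],[0,0,0,0,0,0]]'
python3 go.py blue .048
python3 -m inch '[[0,0,0.06,0,0,0],[0,0,0.06,0,0,0],[0,0,0.06,0,0,0],[0,0,0,0,0,0],[0,0,0,0,0,0]]'
python3 go.py blue .048
```

```text
time: 20.6
ee_pos: [0.4227, -0.2362, 0.3138]
eef_rot: [0.15, 0.955, 0.082, 0.244]
ft_force: [-0.4, 0.9, -0.7]
width: 0.0018
grip_force: 0.0
turn units [ 0.01 -0.03 -3.98] | shift after turn, units [ 0.018 -0.034  0.266] | shift without turn [-0.001 -0.038  0.266]
t 20.6 tip in mouth frame mm [ 0.7  1.4 58.6] F [-0.4  0.9 -0.7] F axis -0.5 w 0.0018 g 0.0 j [-0.1  -0.05  0.62  2.13 -0.48  0.69  2.1 ]
time: 21.02
ee_pos: [0.4253, -0.2376, 0.3104]
eef_rot: [0.151, 0.954, 0.082, 0.246]
ft_force: [0.3, -0.5, -0.1]
width: 0.0006
grip_force: 0.0
turn units [-0.    0.01 -4.  ] | shift after turn, units [0.026 0.011 0.165] | shift without turn [ 0.028 -0.002  0.165]
t 21.02 tip in mouth frame mm [ 1.  -0.4 54.6] F [ 0.3 -0.5 -0.1] F axis -0.2 w 0.0006 g 0.0 j [-0.1  -0.04  0.63  2.13 -0.5   0.68  2.12]
```

```bash
python3 -m inch '[[0,0,0.06,0,0,0],[0,0,0.04,0,0,0],[0,0,0,0,0,0],[0,0,0,0,0,0],[0,0,0,0,0,0]]'
python3 go.py blue .048
python3 -m inch '[[0,0,0.04,0,0,0],[0,0,0.02,0,0,0],[0,0,0,0,0,0],[0,0,0,0,0,0],[0,0,0,0,0,0]]'
python3 go.py blue .048
```

```text
time: 21.43
ee_pos: [0.4273, -0.2373, 0.3067]
eef_rot: [0.151, 0.954, 0.082, 0.246]
ft_force: [0.4, 0.4, -0.5]
width: 0.0006
grip_force: 0.0
turn units [-0.    0.01 -4.  ] | shift after turn, units [0.023 0.01  0.059] | shift without turn [ 0.025 -0.002  0.059]
t 21.43 tip in mouth frame mm [ 0.9 -0.4 50.4] F [ 0.4  0.4 -0.5] F axis -0.7 w 0.0006 g 0.0 j [-0.1  -0.03  0.63  2.13 -0.51  0.68  2.13]
time: 21.85
ee_pos: [0.4286, -0.2376, 0.3054]
eef_rot: [0.151, 0.954, 0.082, 0.247]
ft_force: [-4.1, -1.1, 7.8]
width: 0.0001
grip_force: 4.1
turn units [-0.01  0.02 -4.  ] | shift after turn, units [0.034 0.025 0.014] | shift without turn [0.042 0.007 0.014]
t 21.85 tip in mouth frame mm [ 1.3 -1.  48.6] F [-4.1 -1.1  7.8] F axis 8.8 w 0.0001 g 4.1 j [-0.1  -0.02  0.63  2.13 -0.52  0.67  2.14]
```

Contact comes at 48.6 mm, so the nozzle is home. One light extra push, then withdraw clear and hand in.

```bash
python3 -m inch '[[0,0,0.02,0,0,0],[0,0,0,0,0,0],[0,0,0,0,0,0],[0,0,0,0,0,0],[0,0,0,0,0,0]]'
python3 go.py blue .048
python3 -m inch '[[0,0,-0.2,0,0,0],[0,0,-0.4,0,0,0],[0,0,-0.5,0,0,0],[0,0,-0.5,0,0,0],[0,0,-0.3,0,0,0]]'
python3 -m inch '[[-0.3,0.6,0,0,0,0],[-0.3,0.7,0,0,0,0],[-0.3,0.7,0,0,0,0],[-0.3,0.6,0,0,0,0],[0,0,0,0,0,0]]'
python3 - <<'E'
from bench import eyes
from h import *
for n,b,v in(("blue",(310,210),"side"),("red",(215,130),"side")):
    m=mask(eyes.camera(v),n=="red",(*b,75,75));print(n,m.min(0),m.max(0))
E
```

```text
time: 22.27
ee_pos: [0.4291, -0.2381, 0.3054]
eef_rot: [0.152, 0.953, 0.082, 0.248]
ft_force: [-8.4, -0.9, 13.5]
width: 0.0006
grip_force: 7.8
turn units [-0.01  0.04 -4.01] | shift after turn, units [0.044 0.038 0.01 ] | shift without turn [0.057 0.013 0.01 ]
t 22.27 tip in mouth frame mm [ 1.8 -1.5 48.4] F [-8.4 -0.9 13.5] F axis 15.9 w 0.0006 g 7.8 j [-0.1  -0.02  0.63  2.13 -0.52  0.67  2.14]
time: 22.68
ee_pos: [0.3907, -0.2438, 0.3713]
eef_rot: [0.151, 0.954, 0.082, 0.247]
ft_force: [0.0, -0.1, 0.5]
width: 0.0005
grip_force: 0.0
time: 23.1
ee_pos: [0.4598, -0.157, 0.4171]
eef_rot: [0.148, 0.954, 0.083, 0.247]
ft_force: [-0.2, 0.8, -0.7]
width: 0.0004
grip_force: 0.0
blue [333. 236.] [362. 263.]
red [245. 160.] [265. 178.]
```

```bash
python3 -c "
from bench import job
print(job.close_job())"
```

```text
the job is handed in; nothing more can be done
None
```

The nozzle is out of the red outlet and home in the blue one (a closed-finger touch met its tip at 48.4 mm, against 48 mm nominal). Both collars stand fully out, I moved nothing else on the table, and I handed the job in at about 23 s; I did not pull on the nozzle to test the lock.

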